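Wind the plunger out of a screw press and draw out its pot

ROBOT

A 6-joint arm with a two-finger parallel gripper is mounted at the origin on a cart in front of the work surface, level with it; the furniture and walls round the work are solid. World frame = base frame: x ahead of the robot, y to its left, z up, the work surface at z = 0. Lengths are in mm, angles in rad, forces in N, time in s.
With the tool pointing down it reaches from about 300 to 775 mm from the base axis. Payload 14.6 kg.
Tool frame: the origin (TCP) lies at the very end of the fingers, on their centre line; the grasp point (between the pads) lies 19 mm behind it; z points along the fingers, y is the line along which they close (so a half turn about z gives the same grasp; the last joint's range is limited). The gripper opens to 94 mm and grips with 3 to 60 N. Pads are 16 mm wide; open, the fingers measure 119 mm over their backs; the gripper's body (75 mm by 177 mm) begins 78 mm behind the grasp point.
Start: joints at [1.202, 0.3, 1.521, -0, 1.321, -0.067], TCP at [163.479, 525.132, 205.446] pointing down, gripper open.
Joint ranges: [-3.03, 3.03], [-0.79, 2.21], [0.23, 2.52], [-1.04, 4.18], [0, 3.07], [-2.55, 2.55]. Speed limits (rad/s): [2.22, 2.22, 2.57, 3.14, 3.14, 3.14].

INTERFACE

Orientations are given as [roll, pitch, yaw] about the fixed x, y, z axes, in that order (R = Rz(yaw) Ry(pitch) Rx(roll)).
In Python, from cell import manip gives the robot as it stands.
- The arm moves only by the tool servo_tool, never from a script. Its argument "motion" is a list that holds one entry, the list of rows, each a list of 7 numbers: the shift along the world's x, y, z as a fraction of full scale, then the turn, a rotation vector about the world's x, y, z as a fraction of full scale, then the closure, from 0 (fully open) to 1 (shut). In form: [[[x, y, z, rx, ry, rz, gripper], ...]]. A call has 1 to 10 rows; each row is the pose to reach, as a shift and turn from the pose commanded when the call began, turning the shorter way round; what a row does not reach only later rows make up. Full scale, the value 1, is 0.5 m for a shift and pi rad for a turn. A row lasts 1/10 s, in which the tool goes at most 50 mm and 8.59 degrees, less where a joint would pass 70% of its speed; a pose out of reach is approached as far as the arm can. A call with a number of a shift or a turn outside -1 to 1 is refused whole. A call with a gripper value outside its range is refused whole. The fingers move at their own pace and stop on an object; "newtons" is the grip in N (left out, the last holds). Time passes only in rows, so rows that repeat a pose let the fingers close. It gives the time, the measured TCP pose, the force, the opening and the grip force at its end, in the units of the state.
- manip.read_state(): the state, without advancing time (a new reading comes with each control period).
- manip.camera(name): name is "scene" or "side" or "wrist"; returns a dict with "frame" (480x640x3 uint8, red, green, blue), "range_z" (480x640 float32, mm along the optical axis (not along the pixel's ray), 0 where there is no reading), "vfov" (degrees; the focal length in pixels is half the picture's height over the tangent of half this angle, whatever the lens; pixels are square), "cx", "cy" (the principal point, pixels), "cam_to_world" (4x4, takes a point from camera to world coordinates). Camera axes: x right, y down, z forward; pixel columns grow to the right and rows downward; lengths in mm; the calibration is good to about 2 mm. The wrist camera is an equidistant fisheye: a pixel r from the principal point sees the ray r / f radians off the axis. A picture is of the moment at which its call begins.
- manip.sign_off(): hands the job in; it is judged then, once.
The state is a dict: "clock": time; "joints": joint angles; "qd": joint speeds; "effort": joint torques, N m; "eef_pos": TCP position; "eef_rot": TCP orientation; "wrist_force": force on the tool from outside, world axes, zero at the start; "moment": the same for the moment, N m; "finger_gap": finger opening in mm; "finger_force": force on a finger pad.
Only numpy, scipy, OpenCV 4.12 (cv2) and the standard library are available. Lean on these libraries where they do the work, as an engineer would, in place of code of your own. Each camera call takes 0.05 s, during which the arm holds its last target. There are 200 camera calls.

TASK

Take the little screw press apart for washing up: turn its crank clockwise until the drag suddenly drops away, which is the plunger's seal leaving the pot, and stop there, before the plunger is wound up into the rubber stop under the bridge. Then draw the pot out by its handle until it stands upright on the worktop, quite clear of the press, and let go. Leave the two jars and the tin where they are.

Things in the scene. Friction and masses are not known exactly. Their poses are not given: they have to be found in the camera images.
- press: Metal screw press, fixed. Origin: on its vertical spindle axis at worktop height. Horseshoe foot 14 mm high, open towards its -x: rails along x from -59 to 59 mm, inner faces y = +-44, outer +-66, back bar at x 47 to 67. 15 mm posts at y = +-55 carry a bridge 34 x 134 mm, underside 126, top 146 mm high. The pot in the foot can leave only towards -x, plunger out first.
- plunger_way (a point): Fixed point on the spindle axis at the height of the pot's mouth, 95 mm above the worktop. The plunger (59 mm across, 12 mm thick, lip seal at its lower edge) hangs on a stem from the bridge. It starts inside the pot, out of sight, at an unknown depth; it rises 15 mm per crank turn, stays where it is left, and is clear of the pot as soon as the seal lets go.
- press_axis (a point): Fixed point on the spindle axis, 154 mm above the worktop, at the foot of the crank's hub. The crank turns about this vertical axis; CLOCKWISE seen from above raises the plunger. The crank arm's top is 169 mm above the worktop; a closed steel cap on the hub, 23 mm across, reaches up to 213 mm.
- knob (a point): Centre of the crank's upright wooden knob, fixed on the arm 48 mm from the axis, 20 mm across, 38 mm tall (171 to 209 mm above the worktop). It takes about 7 to 9 N along its circle while the seal drags, for 0.7 to 2.4 turns, not known beforehand. At release the crank may run on a little, then needs under 1.5 N; about 200 degrees later the plunger meets the rubber stop.
- rubber_stop (a joint): How far the black rubber stop ring (30 mm across, on the stem under the bridge) is squeezed upwards by the plunger, in m: 0 while untouched, as it should stay; above 0.0015 the plunger has been wound into it.
- pot: Steel press pot, loose, about 0.55 kg: 70 mm across and 95 mm tall, open on top, wall 3 mm, with a foot flange 80 mm across. Origin: centre of its underside; z up; its handle points along its own -x, roughly towards the open side of the horseshoe.
- pull (a point): Middle of the end bar of the pot's handle, 125 mm from the pot's axis, 35 mm above its underside. The handle is a level loop of 8 mm round steel rod, 64 mm wide over all; its hole, about 44 mm wide, runs from the pot's wall to the end bar. A closed gripper can reach down into the hole and draw by the end bar, or the bar can be pinched from above. Drawing takes about 2 to 6 N.
- honey_jar: Jar of honey with a screw lid, 61 mm across, 86 mm tall, a bystander. Origin: centre of its underside.
- spice_jar: Slim spice jar with a dark cap, 41 mm across, 105 mm tall, a bystander. Origin: centre of its underside.
- tin: Low food tin, 86 mm across, 40 mm tall, a bystander. Origin: centre of its underside.

How it is judged (in metres and radians):
At the end, for the whole second after the job is handed in: The pot stands upright (within 0.08 rad) and at rest on the worktop in front of the press, its centre at least 105 mm from the spindle axis and more than 90 mm out on the open side, so clear of foot and bridge; the rubber stop is not squeezed (horizontal distance between pot and press above 0.105 m and x of pot in the frame of press below -0.09 m and angle between pot's own z axis and vertical below 0.08 rad and height (world z) of pot below 0.006 m and linear speed of pot below 0.01 m/s and value of joint rubber_stop below 0.0015 m); the robot touches nothing.
It fails at once if the plunger is wound up into the rubber stop (squeezed by more than 1.5 mm) (value of joint rubber_stop above 0.0015 m).
It fails at once if the pot is tipped over (more than 0.5 rad) (angle between pot's own z axis and vertical above 0.5 rad).
It fails at once if a bystander (a jar or the tin) is moved by more than 20 mm (distance of any of honey_jar, spice_jar, tin from where it was at the start of the episode above 0.02 m).
It also fails if it takes over 72 s, if anything falls off the work surface, if the arm or the gripper's body presses on something with over 40 N, if the wrist force passes 120 N, or if a joint passes its speed limit or range.

## Working session

There is one attempt and no reset: what is moved stays moved. The work goes in short steps, Python scripts to look and compute and a tool call to move; the robot and the scene stay as the last step left them, time stands still between calls to the robot, and variables do not carry over. Pictures are saved under pics/ and viewed, at most 10 in all, crops included, and the job is handed in when it is done.

Besides the shell and the picture viewer there is one more tool, called after ">>>" in YAML: its name, and indented under it one key for each argument. servo_tool: Moves the arm, as the interface text tells. Its arguments: {"type":"object","properties":{"motion":{"type":"array"},"newtons":{"type":"number"}},"required":["motion"]}

```bash
mkdir -p pics; cat > h.py <<'E'
import numpy as np, cv2
from cell import manip
def cloud(c):
    f=240/np.tan(np.radians(c['vfov']/2)); z=c['range_z']; v,u=np.mgrid[:480,:640]
    P=np.stack([(u-c['cx'])/f*z,(v-c['cy'])/f*z,z,np.ones_like(z)],-1)@np.array(c['cam_to_world']).T
    P=P[...,:3]; P[z<=0]=np.nan; return P
E
python3 - <<'E'
from h import *
for n in('scene','side'):
    c=manip.camera(n); np.savez(n,P=cloud(c),I=c['frame']); cv2.imwrite(f'pics/{n}.png',c['frame'][...,::-1]); print(n,np.array(c['cam_to_world']).round(2).tolist(),c['vfov'])
print(manip.read_state())
E
```

```text
scene [[-0.88, -0.24, 0.4, 22.66], [-0.47, 0.44, -0.77, 1124.68], [0.01, -0.87, -0.5, 827.85], [0.0, 0.0, 0.0, 1.0]] 49.972372719104925
side [[-1.0, -0.02, -0.01, 580.64], [-0.0, 0.44, -0.9, 1277.36], [0.02, -0.9, -0.44, 729.5], [0.0, 0.0, 0.0, 1.0]] 44.239651895353774
{'clock': 0.1, 'joints': array([ 1.20243876e+00,  3.00399654e-01,  1.52151526e+00,  1.04168855e-05,
        1.32069230e+00, -6.66221938e-02]), 'qd': array([-0.00183275, -0.00176316, -0.00048958, -0.00194051, -0.00104231,
       -0.00065195]), 'effort': array([ 2.80853592e-04, -5.32635176e+01, -3.53285122e+01,  7.08958693e-02,
        2.33946566e-02, -9.16017871e-05]), 'eef_pos': array([163.37578557, 524.93154614, 204.95336184]), 'eef_rot': array([-3.14058101e+00, -7.76102799e-05,  2.83985466e+00]), 'wrist_force': array([0.85453922, 0.17173942, 0.29002882]), 'moment': array([-0.01874145,  0.00413612,  0.00579211]), 'finger_force': 0.0, 'finger_gap': 93.9730677785592}
```

View pics/scene.png

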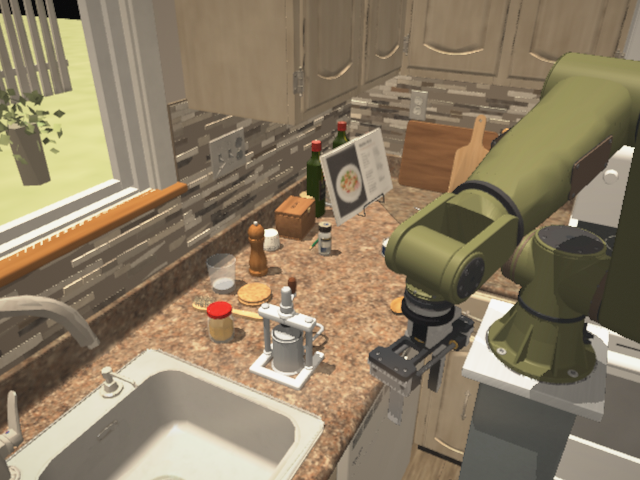

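View pics/side.png

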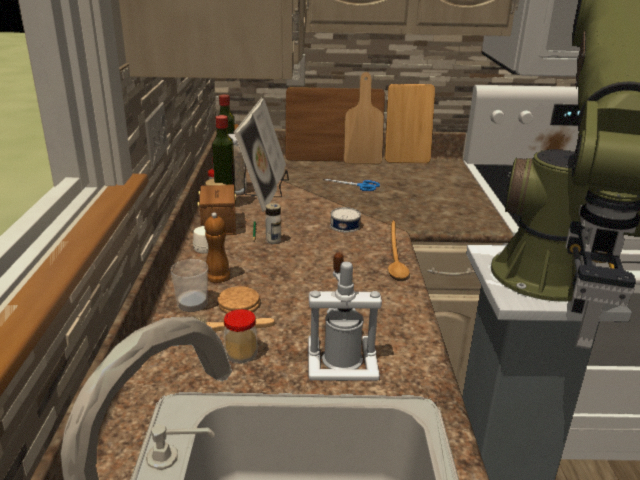

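The scene view shows the press at about (290,340), with the honey jar at (220,322). In the side view the press is at (343,335) with its open side facing away (world -y), the brown knob at (339,262), the honey jar at (240,335), the spice jar at (273,223) and the tin at (345,219).

```bash
python3 - <<'E'
from h import *
for n in('scene','side'):
    d=np.load(n+'.npz'); P=d['P']; I=d['I'].astype(int); v,u=np.mgrid[:480,:640]
    win=(u>245)&(u<335)&(v>270)&(v<385) if n=='scene' else (u>300)&(u<390)&(v>245)&(v<380)
    Q=lambda m:P[m&np.isfinite(P[...,2])]
    z=P[...,2]
    print(n,'z offs',np.nanmedian(z[(v>395)&(v<400)&(u>400)&(u<430)]) if n=='side' else '')
    b=Q(win&(z>141)&(z<150)).astype(np.float32); r=cv2.minAreaRect(b[:,:2].copy()); print('bridge',r,len(b), cv2.boxPoints(r))
    b=Q(win&(z>9)&(z<18)).astype(np.float32); r=cv2.minAreaRect(b[:,:2].copy()); print('foot',r,len(b))
    br=(I[...,0]-I[...,2]>25)&(I[...,0]<130)
    k=Q(win&(z>172)&(z<212)&br); print('knob',len(k),k.mean(0),k.min(0),k.max(0))
    k=Q(win&(z>175)&(z<216)&~br); print('cap',len(k),np.median(k,0),k.min(0),k.max(0))
    k=Q(win&(z>211)&(z<218)); print('captop',len(k),k.mean(0) if len(k) else '')
    k=Q(win&(z>152)&(z<171)); print('arm',len(k),k.mean(0))
    k=Q(win&(z>30)&(z<60)); print('30-60',len(k),k.min(0),k.max(0))
    for nm,(a,bb) in (('honey',(220,322)),('spice',(325,238))) if n=='scene' else (('honey',(240,338)),('spice',(273,225)),('tin',(346,214)),('oil',(397,268))):
        print(nm,P[bb,a])
    cr=d['I'][265:390,235:345] if n=='scene' else d['I'][240:385,295:395]
    cv2.imwrite(f'pics/c{n}.png',cv2.resize(cr[...,::-1],None,fx=4,fy=4,interpolation=cv2.INTER_CUBIC))
E
python3 -c "
import cv2,numpy as np
a=cv2.imread('pics/cscene.png');b=cv2.imread('pics/cside.png')
a=cv2.resize(a,(400,500));b=cv2.resize(b,(400,500));cv2.imwrite('pics/cc.png',np.hstack([a,b]))"
```

```text
scene z offs 
bridge ((509.37384033203125, 348.0282897949219), (37.59527587890625, 131.67608642578125), 89.71000671386719) 434 [[443.4415  329.56412]
 [575.1159  328.89767]
 [575.30615 366.49246]
 [443.63177 367.1589 ]]
foot ((610.5225830078125, 220.10382080078125), (173.4647979736328, 488.1694641113281), 37.49082565307617) 1356
knob 82 [519.20481181 304.89322765 193.89748239] [513.51922053 293.85613826 172.41528361] [531.2755553  312.47427751 209.21113191]
cap 208 [507.50357904 352.35750518 199.47384374] [498.60840468 294.80241052 175.16997912] [530.28438893 359.84630044 214.17292635]
captop 23 [510.4850472  347.57869799 212.1238115 ]
arm 161 [507.95527805 345.06907614 161.98221445]
30-60 528 [446.75188866 219.44229546  30.20053412] [571.16627057 384.03821327  59.93290529]
honey [691.34667019 359.84894645  64.72935322]
spice [ 666.998724   -141.34469482   63.60220874]
side z offs 5.3430426926322525
bridge ((511.26824951171875, 348.78717041015625), (36.42776107788086, 132.91696166992188), 89.28852844238281) 602 [[444.5887  331.39993]
 [577.4955  329.74948]
 [577.94775 366.1744 ]
 [445.04102 367.82486]]
foot ((486.84716796875, 199.78746032714844), (455.6591491699219, 150.0347442626953), 80.77278137207031) 1177
knob 158 [523.52422885 308.61161338 196.72982738] [497.31993198 293.24541906 172.53354189] [533.53753708 352.38960233 211.54082014]
cap 278 [512.49877856 354.17643907 196.88484671] [500.67552925 305.18621976 175.0168838 ] [529.12500533 361.06908651 215.60221184]
captop 52 [511.20199491 347.91699668 213.01752396]
arm 272 [514.88223013 348.13254658 160.06875   ]
30-60 694 [448.94254319 222.95885374  30.03954237] [572.4358027  384.19599082  59.98031316]
honey [706.58002181 364.0182337   58.68861507]
spice [ 674.43611791 -135.54156222   58.94149012]
tin [ 473.75002629 -262.82924078   36.96349428]
oil [359.19359888  -0.45814091  10.31239252]
```

View pics/cc.png

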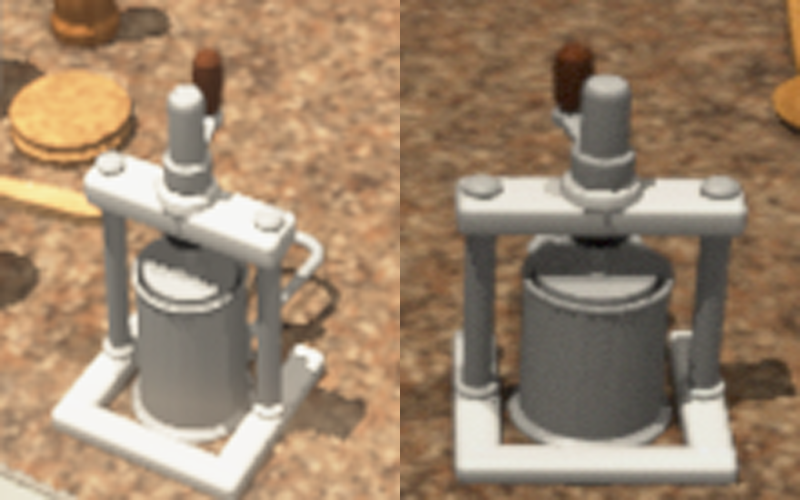

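The crops show the press squarely aligned, open side towards world -y. The spindle axis is at about (511,348) and the knob at about (524,302). Moving above the knob.

>>> servo_tool:
  motion:
    - [[0.0,0.0,0.1,0,0,0.03,0.57],[0.09,-0.056,0.12,0,0,0.06,0.57],[0.18,-0.112,0.13,0,0,0.096,0.57],[0.27,-0.168,0.13,0,0,0.096,0.57],[0.36,-0.224,0.13,0,0,0.096,0.57],[0.45,-0.28,0.13,0,0,0.096,0.57],[0.54,-0.336,0.13,0,0,0.096,0.57],[0.63,-0.392,0.13,0,0,0.096,0.57],[0.7,-0.435,0.13,0,0,0.096,0.57],[0.722,-0.447,0.13,0,0,0.096,0.57]]
  newtons: 20

```text
clock: 1.1
eef_pos: [527.0, 299.0, 269.7]
eef_rot: [-3.141, -0.001, 3.139]
wrist_force: [-0.3, 0.2, 0.8]
finger_gap: 40.8
finger_force: 0.0
```

```bash
cat >> h.py <<'E'
def fish(c):
    f=240/np.tan(np.radians(c['vfov']/2)); z=c['range_z']; v,u=np.mgrid[:480,:640]
    x=u-c['cx'];y=v-c['cy'];r=np.hypot(x,y)+1e-9;t=np.tan(np.minimum(r/f,1.5))*z
    P=np.stack([x/r*t,y/r*t,z,np.ones_like(z)],-1)@np.array(c['cam_to_world']).T
    P=P[...,:3]; P[z<=0]=np.nan; return P
E
python3 - <<'E'
from h import *
s=manip.read_state(); print(s['clock'],s['eef_pos'],s['eef_rot'],s['finger_gap'],s['wrist_force'])
c=manip.camera('wrist'); P=fish(c); I=c['frame'].astype(int); z=P[...,2]
cv2.imwrite('pics/w1.png',c['frame'][...,::-1])
near=np.hypot(P[...,0]-524,P[...,1]-302)<22
k=P[near&(z>200)&(z<214)]; print('knobtop',len(k),k.mean(0) if len(k) else '',k.min(0) if len(k) else '',k.max(0) if len(k) else '')
n2=np.hypot(P[...,0]-511,P[...,1]-348)<18
k=P[n2&(z>208)&(z<218)]; print('cap',len(k),k.mean(0) if len(k) else '')
E
```

```text
1.1 [526.95192876 299.0476214  269.68008616] [-3.14080939e+00 -7.51637722e-04  3.13888052e+00] 40.79613448729106 [-0.2621053   0.20099175  0.7600673 ]
knobtop 540 [523.06841606 300.15571729 205.98386241] [514.93677133 291.59552233 200.052862  ] [532.49501861 308.88872166 209.37423675]
cap 722 [510.79037409 345.77598947 211.28695739]
```

View pics/w1.png

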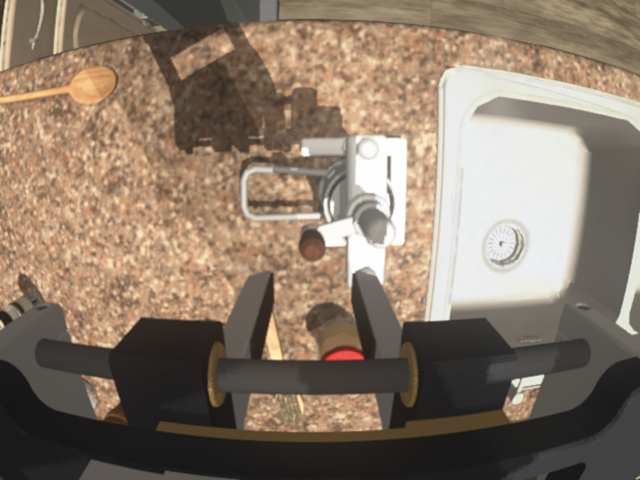

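Wrist view: knob at (312,245), cap at (375,225), pot handle loop at (280,195). Now down over the knob and close.

>>> servo_tool:
  motion:
    - [[-0.001,-0.001,0,0,0,0,0.57],[-0.001,-0.001,-0.08,0,0,0,0.57],[-0.001,-0.001,-0.15,0,0,0,0.57],[-0.001,-0.001,-0.188,0,0,0,0.57],[-0.001,-0.001,-0.188,0,0,0,0.57],[-0.001,-0.001,-0.188,0,0,0,1],[-0.001,-0.001,-0.188,0,0,0,1],[-0.001,-0.001,-0.188,0,0,0,1],[-0.001,-0.001,-0.188,0,0,0,1]]
  newtons: 20

```text
clock: 2.05
eef_pos: [524.9, 299.5, 178.1]
eef_rot: [-3.139, 0.003, 3.141]
wrist_force: [1.6, -14.1, 5.2]
finger_gap: 18.6
finger_force: 20.0
```

```bash
python3 - <<'E'
from h import *
s=manip.read_state(); print(s['clock'],s['eef_pos'],s['finger_gap'],s['finger_force'],s['wrist_force'],s['moment'])
E
```

```text
2.05 [524.94300042 299.47067005 178.05326231] 18.63664698867122 20.001086903794203 [  1.64619573 -14.07677248   5.23823236] [-2.56283626 -0.36245954  0.05843617]
```

```bash
cat >> h.py <<'E'
AX=np.array([510.8,345.6]); R=48.
def pt(d): a=np.radians(d); return AX+R*np.array([np.cos(a),np.sin(a)])
def rows(cmd,a0,a1,n=10):
    for a in np.linspace(a0,a1,n+1)[1:]: print(round(a,1),((pt(a)-cmd)/500).round(3).tolist())
def crank(ax=AX):
    s=manip.read_state(); r=s['eef_pos'][:2]-ax; F=s['wrist_force']; t=r[0]*F[1]-r[1]*F[0]
    print('r',r.round(1),np.hypot(*r).round(1),'ang',np.degrees(np.arctan2(r[1],r[0])).round(1),'Ftan(ccw)',(t/np.hypot(*r)).round(2),'Frad',(r@F[:2]/np.hypot(*r)).round(2),'F',F.round(1),'Mz',s['moment'][2].round(3),'axis torque',(t/1000+s['moment'][2]).round(3),'gap',s['finger_gap'].round(1),'t',s['clock'])
E
python3 - <<'E'
from h import *
crank(); rows(np.array([523.9,300.9]),-74.3,-134.3)
E
```

```text
Traceback (most recent call last):
  File "h.py", line 18, in crank
    print('r',r.round(1),np.hypot(*r).round(1),'ang',np.degrees(np.arctan2(r[1],r[0])).round(1),'Ftan(ccw)',(t/np.hypot(*r)).round(2),'Frad',(r@F[:2]/np.hypot(*r)).round(2),'F',F.round(1),'Mz',s['moment'][2].round(3),'axis torque',(t/1000+s['moment'][2]).round(3),'gap',s['finger_gap'].round(1),'t',s['clock'])
                                                                                                                                                                                                                                                                              ^^^^^^^^^^^^^^^^^^^^^
AttributeError: 'float' object has no attribute 'round'
```

```bash
sed -i "s/s\['finger_gap'\].round(1)/round(s['finger_gap'],1)/" h.py
python3 - <<'E'
from h import *
crank(); rows(np.array([523.9,300.9]),-74.3,-134.3)
E
```

```text
r [ 14.1 -46.1] 48.2 ang -73.0 Ftan(ccw) -2.55 Frad 13.94 F [  1.6 -14.1   5.2] Mz 0.058 axis torque -0.065 gap 18.6 t 2.05
-80.3 [-0.01, -0.005]
-86.3 [-0.02, -0.006]
-92.3 [-0.03, -0.007]
-98.3 [-0.04, -0.006]
-104.3 [-0.05, -0.004]
-110.3 [-0.06, -0.001]
-116.3 [-0.069, 0.003]
-122.3 [-0.077, 0.008]
-128.3 [-0.086, 0.014]
-134.3 [-0.093, 0.021]
```

>>> servo_tool:
  motion:
    - [[-0.01,-0.005,0.003,0,0,0,1],[-0.02,-0.006,0.003,0,0,0,1],[-0.03,-0.007,0.003,0,0,0,1],[-0.04,-0.006,0.003,0,0,0,1],[-0.05,-0.004,0.003,0,0,0,1],[-0.06,-0.001,0.003,0,0,0,1],[-0.069,0.003,0.003,0,0,0,1],[-0.077,0.008,0.003,0,0,0,1],[-0.086,0.014,0.003,0,0,0,1],[-0.093,0.021,0.003,0,0,0,1]]
  newtons: 20

```text
clock: 3.05
eef_pos: [476.4, 306.8, 178.1]
eef_rot: [-3.131, -0.005, 3.139]
wrist_force: [-18.8, -40.2, 10.8]
finger_gap: 18.9
finger_force: 20.0
```

```bash
python3 - <<'E'
from h import *
crank(); rows(np.array([523.9-46.5,300.9+10.5]),-134.3,-204.3)
E
```

```text
r [-34.4 -38.8] 51.9 ang -131.6 Ftan(ccw) 12.63 Frad 42.61 F [-18.8 -40.2  10.8] Mz -0.437 axis torque 0.218 gap 18.9 t 3.05
-141.3 [-0.008, 0.008]
-148.3 [-0.015, 0.018]
-155.3 [-0.02, 0.028]
-162.3 [-0.025, 0.039]
-169.3 [-0.028, 0.051]
-176.3 [-0.029, 0.062]
-183.3 [-0.029, 0.074]
-190.3 [-0.028, 0.086]
-197.3 [-0.025, 0.097]
-204.3 [-0.021, 0.108]
```

```bash
python3 - <<'E'
from h import *
o=[]
for n in('scene','side'):
    c=manip.camera(n);P=cloud(c);I=c['frame'].astype(int);z=P[...,2]
    br=(I[...,0]-I[...,2]>18)&(I[...,0]<130)&(np.hypot(P[...,0]-511,P[...,1]-346)<66)
    k=P[br&(z>174)&(z<212)]; print(n,len(k),k.mean(0) if len(k) else '',k.min(0) if len(k) else '',k.max(0) if len(k) else '')
    k=P[(z>154)&(z<169)&(np.hypot(P[...,0]-511,P[...,1]-346)<60)]; print('arm',len(k),k.mean(0),k.min(0),k.max(0))
    w=c['frame'][255:355,250:350] if n=='scene' else c['frame'][240:340,295:395]
    o.append(cv2.resize(w[...,::-1],(400,400),interpolation=cv2.INTER_CUBIC))
c=manip.camera('wrist'); cv2.imwrite('pics/m1.png',np.hstack(o)); print(manip.read_state()['joints'])
E
```

```text
scene 5 [475.34782641 316.93128335 188.57810919] [465.93080641 297.20474921 178.28825625] [500.50221026 346.44049469 211.09414083]
arm 164 [496.74722229 337.10412238 163.83684552] [473.8500156  306.61339104 154.04525145] [521.46196177 362.81458776 168.9727113 ]
side 123 [488.31036354 319.99309724 194.81510519] [464.55840071 302.57654372 175.51877162] [522.50087674 352.26479633 211.62567055]
arm 192 [505.79624975 347.16432104 161.76746821] [451.8031914  302.92082461 154.0081012 ] [570.32757056 366.0769413  168.99947707]
[ 0.51124479  0.36479063  1.49992952 -0.00592135  1.28778643 -1.05588383]
```

View pics/m1.png

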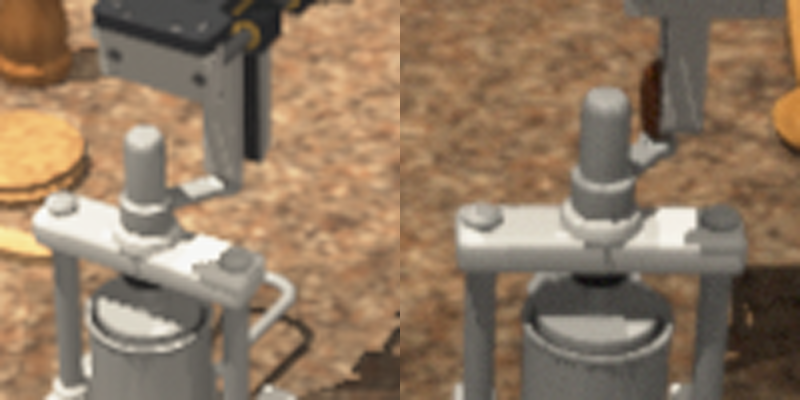

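The view shows that the knob has slipped about 6 mm out of the fingers. I'll regrip so the fingers close along the tangent and turn the wrist with the crank.

>>> servo_tool:
  motion:
    - [[0.0,-0.009,0,0,0,0,0.6],[0.006,-0.009,0,0,0,0.0,0.6],[0.012,-0.009,0,0,0,0.045,0.6],[0.012,-0.009,0,0,0,0.09,0.6],[0.012,-0.009,0,0,0,0.135,0.6],[0.012,-0.009,0,0,0,0.18,0.6],[0.012,-0.009,0,0,0,0.225,0.6],[0.012,-0.009,0,0,0,0.27,0.6],[0.012,-0.009,0,0,0,0.311,0.6],[0.012,-0.009,0,0,0,0.311,0.6]]
  newtons: 20

```text
clock: 4.2
eef_pos: [483.9, 307.4, 178.6]
eef_rot: [-3.141, 0.001, -2.163]
wrist_force: [1.6, -0.8, 0.1]
finger_gap: 37.3
finger_force: 0.8
```

>>> servo_tool:
  motion:
    - [[0,0,0,0,0,0,1],[0,0,0,0,0,0,1],[0,0,0,0,0,0,1],[0,0,0,0,0,0,1]]
  newtons: 20

```text
clock: 4.6
eef_pos: [483.8, 306.8, 178.2]
eef_rot: [-3.141, -0.0, -2.168]
wrist_force: [2.3, -5.7, 1.5]
finger_gap: 18.9
finger_force: 20.0
```

```bash
python3 - <<'E'
from h import *
crank(np.array([510.8,346])); s=manip.read_state(); print(s['joints'],s['eef_rot'],s['eef_pos'])
E
```

```text
r [-27.  -39.2] 47.6 ang -124.5 Ftan(ccw) 5.1 Frad 3.37 F [ 2.3 -5.7  1.5] Mz -0.053 axis torque 0.19 gap 18.9 t 4.6
[ 5.01559410e-01  3.73045147e-01  1.48832120e+00 -8.48350799e-04
  1.27997768e+00 -2.04298461e+00] [-3.14075576e+00 -1.48351959e-04 -2.16760187e+00] [483.78722018 306.76481545 178.19587575]
```

```bash
sed -i 's/AX=.*/AX=np.array([510.8,346.0]); R=48./' h.py; cat >> h.py <<'E'
def seq(a0,a1,n=10):
    rows(pt(a0),a0,a1,n); print('drz/row',(np.radians(a1-a0)/np.pi/n).round(4))
E
python3 -c "
from h import *
for a in (-124.5,-204.5,-284.5): seq(a,a-80)"
```

```text
-132.5 [-0.01, 0.008]
-140.5 [-0.02, 0.018]
-148.5 [-0.027, 0.029]
-156.5 [-0.034, 0.041]
-164.5 [-0.038, 0.053]
-172.5 [-0.041, 0.067]
-180.5 [-0.042, 0.08]
-188.5 [-0.041, 0.093]
-196.5 [-0.038, 0.106]
-204.5 [-0.033, 0.119]
drz/row -0.0444
-212.5 [0.006, 0.012]
-220.5 [0.014, 0.023]
-228.5 [0.024, 0.032]
-236.5 [0.034, 0.04]
-244.5 [0.046, 0.047]
-252.5 [0.058, 0.052]
-260.5 [0.072, 0.055]
-268.5 [0.085, 0.056]
-276.5 [0.098, 0.056]
-284.5 [0.111, 0.053]
drz/row -0.0444
-292.5 [0.013, -0.004]
-300.5 [0.025, -0.01]
-308.5 [0.036, -0.018]
-316.5 [0.046, -0.027]
-324.5 [0.054, -0.037]
-332.5 [0.061, -0.049]
-340.5 [0.066, -0.061]
-348.5 [0.07, -0.074]
-356.5 [0.072, -0.087]
-364.5 [0.072, -0.1]
drz/row -0.0444
```

>>> servo_tool:
  motion:
    - [[-0.01,0.008,0,0,0,-0.044,1],[-0.02,0.018,0,0,0,-0.089,1],[-0.027,0.029,0,0,0,-0.133,1],[-0.034,0.041,0,0,0,-0.178,1],[-0.038,0.053,0,0,0,-0.222,1],[-0.041,0.067,0,0,0,-0.267,1],[-0.042,0.08,0,0,0,-0.311,1],[-0.041,0.093,0,0,0,-0.356,1],[-0.038,0.106,0,0,0,-0.4,1],[-0.033,0.119,0,0,0,-0.444,1]]
  newtons: 20

```text
clock: 5.6
eef_pos: [468.4, 365.8, 178.2]
eef_rot: [-3.141, 0.003, 2.715]
wrist_force: [10.9, -12.6, 0.4]
finger_gap: 18.8
finger_force: 20.0
```

```bash
python3 -c "
from h import *
crank()"
```

```text
r [-42.4  19.8] 46.8 ang 154.9 Ftan(ccw) 6.74 Frad -15.23 F [ 10.9 -12.6   0.4] Mz 0.066 axis torque 0.381 gap 18.8 t 5.6
```

>>> servo_tool:
  motion:
    - [[0.006,0.012,0,0,0,-0.044,1],[0.014,0.023,0,0,0,-0.089,1],[0.024,0.032,0,0,0,-0.133,1],[0.034,0.04,0,0,0,-0.178,1],[0.046,0.047,0,0,0,-0.222,1],[0.058,0.052,0,0,0,-0.267,1],[0.072,0.055,0,0,0,-0.311,1],[0.085,0.056,0,0,0,-0.356,1],[0.098,0.056,0,0,0,-0.4,1],[0.111,0.053,0,0,0,-0.444,1]]
  newtons: 20

```text
clock: 6.6
eef_pos: [522.3, 393.1, 178.1]
eef_rot: [-3.141, 0.001, 1.321]
wrist_force: [-3.1, -2.8, 2.4]
finger_gap: 18.7
finger_force: 20.0
```

```bash
python3 -c "
from h import *
crank();print(manip.read_state()['joints'])"
```

```text
r [11.5 47.1] 48.5 ang 76.2 Ftan(ccw) 2.34 Frad -3.45 F [-3.1 -2.8  2.4] Mz 0.068 axis torque 0.182 gap 18.7 t 6.6
[5.89054447e-01 5.55454600e-01 1.22431862e+00 2.39037666e-04
 1.36277618e+00 8.39024257e-01]
```

>>> servo_tool:
  motion:
    - [[0.013,-0.004,0,0,0,-0.044,1],[0.025,-0.01,0,0,0,-0.089,1],[0.036,-0.018,0,0,0,-0.133,1],[0.046,-0.027,0,0,0,-0.178,1],[0.054,-0.037,0,0,0,-0.222,1],[0.061,-0.049,0,0,0,-0.267,1],[0.066,-0.061,0,0,0,-0.311,1],[0.07,-0.074,0,0,0,-0.356,1]]
  newtons: 20

```text
clock: 7.4
eef_pos: [559.1, 357.6, 178.3]
eef_rot: [-3.139, -0.006, 0.203]
wrist_force: [15.3, 9.7, -5.0]
finger_gap: 18.8
finger_force: 20.0
```

```bash
python3 -c "
from h import *
crank();print(manip.read_state()['joints'])
seq(-348.5,-384.5,5)"
```

```text
r [48.3 11.6] 49.7 ang 13.5 Ftan(ccw) 5.85 Frad 17.19 F [15.3  9.7 -5. ] Mz -0.026 axis torque 0.265 gap 18.8 t 7.4
[5.13422165e-01 5.74026972e-01 1.19549134e+00 1.15512682e-03
 1.36567201e+00 1.88142355e+00]
-355.7 [0.002, -0.012]
-362.9 [0.002, -0.024]
-370.1 [0.0, -0.036]
-377.3 [-0.002, -0.048]
-384.5 [-0.007, -0.059]
drz/row -0.04
```

>>> servo_tool:
  motion:
    - [[0.004,-0.012,0,0,0,-0.04,1],[0.004,-0.024,0,0,0,-0.08,1],[0.002,-0.036,0,0,0,-0.12,1],[0.0,-0.048,0,0,0,-0.16,1],[-0.004,-0.059,0,0,0,-0.2,1]]
  newtons: 20

```text
clock: 7.9
eef_pos: [557.1, 326.8, 178.3]
eef_rot: [-3.138, -0.003, -0.426]
wrist_force: [12.2, 1.6, -3.4]
finger_gap: 18.6
finger_force: 20.0
```

```bash
sed -i 's/AX=.*/AX=np.array([511.8,346.0]); R=48./' h.py; python3 -c "
from h import *
crank();print(manip.read_state()['joints'])"
```

```text
r [ 45.3 -19.2] 49.2 ang -23.0 Ftan(ccw) 6.25 Frad 10.6 F [12.2  1.6 -3.4] Mz -0.19 axis torque 0.117 gap 18.6 t 7.9
[ 4.73992013e-01  5.33598135e-01  1.25698724e+00 -5.01686812e-04
  1.34657292e+00  2.47110754e+00]
```

>>> servo_tool:
  motion:
    - [[0.001,0.0,0,0,0,0,0.6],[0.001,0.0,0,0,0,0,0.6],[0.001,0.0,0.04,0,0,0,0.6],[0.001,0.0,0.09,0,0,0,0.6],[0.001,0,0.09,0,0,0.047,0.6],[0.001,0,0.09,0,0,0.094,0.6],[0.001,0,0.09,0,0,0.141,0.6],[0.001,0,0.09,0,0,0.188,0.6],[0.001,0,0.09,0,0,0.235,0.6],[0.001,0,0.09,0,0,0.282,0.6]]

```text
clock: 8.9
eef_pos: [555.7, 327.1, 222.9]
eef_rot: [-3.141, 0.0, 0.475]
wrist_force: [0.2, 0.0, 0.7]
finger_gap: 37.7
finger_force: 0.0
```

>>> servo_tool:
  motion:
    - [[0,0,0,0,0,0.047,0.6],[0,0,0,0,0,0.094,0.6],[0,0,0,0,0,0.141,0.6],[0,0,0,0,0,0.188,0.6],[0,0,0,0,0,0.235,0.6],[0,0,0,0,0,0.282,0.6],[0,0,0,0,0,0.329,0.6],[0,0,0,0,0,0.376,0.6],[0,0,0,0,0,0.423,0.6],[0,0,0,0,0,0.47,0.6]]

```text
clock: 9.9
eef_pos: [555.7, 327.1, 222.9]
eef_rot: [-3.141, -0.0, 1.952]
wrist_force: [-0.4, 0.6, -0.0]
finger_gap: 38.0
finger_force: 0.0
```

```bash
python3 - <<'E'
from h import *
s=manip.read_state(); print(s['eef_pos'],s['eef_rot'],s['joints'][5],s['wrist_force'],s['finger_gap'])
c=manip.camera('wrist'); P=fish(c); z=P[...,2]
r=np.hypot(P[...,0]-511.8,P[...,1]-346)
I=c['frame'].astype(int)
k=P[(r>36)&(r<62)&(z>202)&(z<211)&(I[...,0]-I[...,2]>15)]; print(len(k)); 
if len(k):
    m=np.median(k,0); k=k[np.hypot(*(k[:,:2]-m[:2]).T)<14]; print(k.mean(0),k.min(0),k.max(0)); d=k.mean(0)[:2]-AX; print(np.hypot(*d),np.degrees(np.arctan2(d[1],d[0])))
k=P[(r<18)&(z>206)&(z<218)]; print('cap',len(k),k.mean(0) if len(k) else '')
E
```

```text
[555.70636308 327.11310591 222.86167453] [-3.14116833e+00 -3.63569186e-04  1.95182916e+00] 0.0939838216466082 [-0.43088959  0.57495859 -0.03649115] 38.04916410182819
755
[557.15803296 334.51531025 206.33723417] [548.73905659 324.72901997 202.01489066] [566.64366349 342.48796787 209.27418367]
46.789413890886955 -14.208717030126813
cap 1292 [512.03209383 347.81183962 210.88013029]
```

>>> servo_tool:
  motion:
    - [[0.002,0.006,0,0,0,0.045,0.6],[0.004,0.013,0,0,0,0.09,0.6],[0.004,0.013,0,0,0,0.135,0.6],[0.004,0.013,0,0,0,0.18,0.6],[0.004,0.013,0,0,0,0.225,0.6],[0.004,0.013,0,0,0,0.27,0.6],[0.004,0.013,0,0,0,0.301,0.6],[0.004,0.013,-0.05,0,0,0.301,0.6],[0.004,0.013,-0.09,0,0,0.301,0.6],[0.004,0.013,-0.09,0,0,0.301,0.6]]

```text
clock: 10.95
eef_pos: [556.8, 333.0, 175.1]
eef_rot: [-3.139, -0.004, 2.888]
wrist_force: [0.5, -0.1, 0.3]
finger_gap: 37.7
finger_force: 0.0
```

>>> servo_tool:
  motion:
    - [[0,0,0,0,0,0,1],[0,0,0,0,0,0,1],[0,0,0,0,0,0,1],[0,0,0,0,0,0,1]]
  newtons: 20

```text
clock: 11.35
eef_pos: [558.4, 333.4, 179.3]
eef_rot: [3.14, 0.002, 2.89]
wrist_force: [0.4, 0.7, 5.3]
finger_gap: 19.0
finger_force: 20.0
```

```bash
python3 -c "
from h import *
crank();print(manip.read_state()['joints'])
for a in(-15,-65,-115,-165): seq(a,a-50,10)"
```

```text
r [ 46.6 -12.6] 48.2 ang -15.1 Ftan(ccw) 0.77 Frad 0.21 F [0.4 0.7 5.3] Mz 0.064 axis torque 0.101 gap 19.0 t 11.35
[ 4.81958993e-01  5.44796878e-01  1.23787457e+00  4.31577787e-05
  1.35680480e+00 -8.37182039e-01]
-20.0 [-0.003, -0.008]
-25.0 [-0.006, -0.016]
-30.0 [-0.01, -0.023]
-35.0 [-0.014, -0.03]
-40.0 [-0.019, -0.037]
-45.0 [-0.025, -0.043]
-50.0 [-0.031, -0.049]
-55.0 [-0.038, -0.054]
-60.0 [-0.045, -0.058]
-65.0 [-0.052, -0.062]
drz/row -0.0278
-70.0 [-0.008, -0.003]
-75.0 [-0.016, -0.006]
-80.0 [-0.024, -0.008]
-85.0 [-0.032, -0.009]
-90.0 [-0.041, -0.009]
-95.0 [-0.049, -0.009]
-100.0 [-0.057, -0.008]
-105.0 [-0.065, -0.006]
-110.0 [-0.073, -0.003]
-115.0 [-0.081, 0.0]
drz/row -0.0278
-120.0 [-0.007, 0.004]
-125.0 [-0.014, 0.008]
-130.0 [-0.021, 0.013]
-135.0 [-0.027, 0.019]
-140.0 [-0.033, 0.025]
-145.0 [-0.038, 0.032]
-150.0 [-0.043, 0.039]
-155.0 [-0.046, 0.046]
-160.0 [-0.05, 0.054]
-165.0 [-0.052, 0.062]
drz/row -0.0278
-170.0 [-0.002, 0.008]
-175.0 [-0.003, 0.016]
-180.0 [-0.003, 0.025]
-185.0 [-0.003, 0.033]
-190.0 [-0.002, 0.042]
-195.0 [0.0, 0.05]
-200.0 [0.003, 0.058]
-205.0 [0.006, 0.065]
-210.0 [0.01, 0.073]
-215.0 [0.014, 0.08]
drz/row -0.0278
```

>>> servo_tool:
  motion:
    - [[-0.003,-0.008,0,0,0,-0.028,1],[-0.006,-0.016,0,0,0,-0.056,1],[-0.01,-0.023,0,0,0,-0.083,1],[-0.014,-0.03,0,0,0,-0.111,1],[-0.019,-0.037,0,0,0,-0.139,1],[-0.025,-0.043,0,0,0,-0.167,1],[-0.031,-0.049,0,0,0,-0.194,1],[-0.038,-0.054,0,0,0,-0.222,1],[-0.045,-0.058,0,0,0,-0.25,1],[-0.052,-0.062,0,0,0,-0.278,1]]
  newtons: 20

```text
clock: 12.35
eef_pos: [532.4, 302.3, 179.2]
eef_rot: [3.139, -0.0, 2.013]
wrist_force: [-0.2, 1.2, 6.2]
finger_gap: 18.6
finger_force: 20.0
```

```bash
python3 -c "
from h import *
crank()"
```

```text
r [ 20.6 -43.7] 48.3 ang -64.7 Ftan(ccw) 0.29 Frad -1.16 F [-0.2  1.2  6.2] Mz 0.005 axis torque 0.019 gap 18.6 t 12.35
```

Torque has dropped to about 0.02 Nm. One short step to confirm.

>>> servo_tool:
  motion:
    - [[-0.008,-0.003,0,0,0,-0.028,1],[-0.016,-0.006,0,0,0,-0.056,1],[-0.024,-0.008,0,0,0,-0.083,1]]
  newtons: 20

```text
clock: 12.65
eef_pos: [520.4, 298.5, 179.2]
eef_rot: [3.139, -0.001, 1.752]
wrist_force: [0.5, 3.6, 5.4]
finger_gap: 19.0
finger_force: 20.0
```

```bash
python3 -c "
from h import *
crank()
o=[]
for n in('scene','side'):
    c=manip.camera(n); f=c['frame'][...,::-1]
    w=f[285:385,245:345] if n=='scene' else f[285:385,295:395]
    o.append(cv2.resize(w,(400,400),interpolation=cv2.INTER_CUBIC))
cv2.imwrite('pics/r1.png',np.hstack(o))
"
```

```text
r [  8.6 -47.5] 48.3 ang -79.8 Ftan(ccw) 1.11 Frad -3.48 F [0.5 3.6 5.4] Mz -0.051 axis torque 0.003 gap 19.0 t 12.65
```

View pics/r1.png

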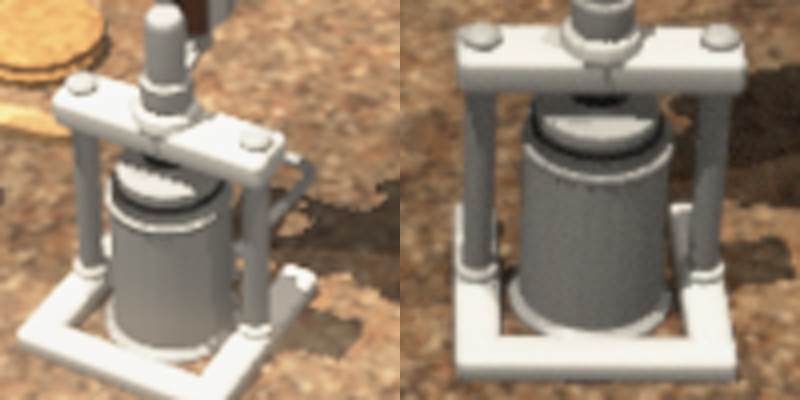

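The view shows the plunger plainly above the pot's mouth, with its dark seal visible at (170,195) and (600,130). The crank stays there, so I let go, lift and look at the handle.

>>> servo_tool:
  motion:
    - [[-0.024,-0.008,0,0,0,-0.083,0.6],[-0.024,-0.008,0,0,0,-0.083,0.6],[-0.024,-0.008,0.05,0,0,-0.083,0.6],[-0.024,-0.008,0.1,0,0,-0.083,0.6],[-0.024,-0.008,0.15,0,0,-0.083,1],[-0.024,-0.1,0.15,0,0,-0.03,1],[-0.024,-0.15,0.15,0,0,-0.03,1],[-0.024,-0.15,0.15,0,0,-0.03,1]]

```text
clock: 13.55
eef_pos: [508.2, 220.8, 253.4]
eef_rot: [3.141, 0.0, 1.662]
wrist_force: [-0.1, 1.5, 0.5]
finger_gap: 9.0
finger_force: 0.0
```

```bash
python3 - <<'E'
from h import *
s=manip.read_state(); print(s['clock'],s['eef_pos'],s['eef_rot'],s['joints'],s['finger_gap'])
c=manip.camera('wrist'); P=fish(c); z=P[...,2]; T=np.array(c['cam_to_world']); print('cam',T[:3,3]-s['eef_pos'],T[:3,2])
cv2.imwrite('pics/w2.png',c['frame'][...,::-1])
def show(P,z):
    k=P[(z>29)&(z<46)&(P[...,0]>460)&(P[...,0]<560)&(P[...,1]>205)&(P[...,1]<300)]
    if len(k): print(len(k),k.min(0),k.max(0)); e=k[k[:,1]<k[:,1].min()+8]; print('end',len(e),e.mean(0),e[:,0].min(),e[:,0].max())
show(P,z)
for n in('scene','side'):
    P=cloud(manip.camera(n)); show(P,P[...,2])
E
```

```text
13.55 [508.19923163 220.79530523 253.44803946] [3.14116809e+00 3.13662747e-04 1.66165349e+00] [ 3.43959511e-01  2.76773981e-01  1.43911762e+00 -4.14357181e-04
  1.42536857e+00  2.53162260e-01] 8.970650056934735
cam [ -7.60979941  75.4348355  178.21874353] [ 0.02364217 -0.25636575 -0.96629067]
1328 [477.08574448 218.26929286  33.03999621] [540.46071154 299.96798029  40.16060152]
end 308 [509.11275496 222.95668277  37.36582482] 480.7148780827483 535.5111267005577
77 [474.09840534 221.3022489   30.18294373] [500.56679829 283.58021981  40.12740449]
end 21 [492.40922497 224.8369486   36.11730705] 480.4215363492829 500.5667982934486
5 [536.51986591 228.10552731  36.44881954] [538.86447555 238.50386973  40.23154355]
end 2 [537.62917928 230.30596188  37.28872076] 536.5198659076145 538.7384926618946
```

View pics/w2.png

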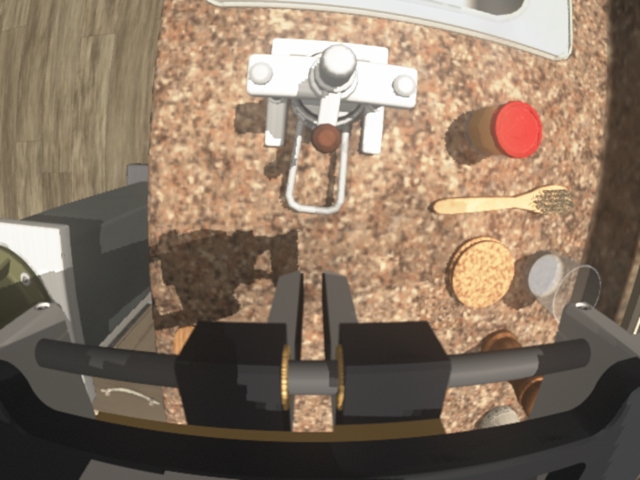

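Wrist view: the handle loop is at (318,165) with its end bar at (315,208), and the knob is at (327,137), near where the camera would come down. So I tilt the tool 30 degrees away from the press before hooking.

>>> servo_tool:
  motion:
    - [[0,0.01,0,0.045,0,0,1],[0.001,0.03,0,0.09,0,0,1],[0.001,0.05,0,0.13,0,0,1],[0.001,0.07,0,0.167,0,0,1],[0.001,0.07,0,0.167,0,0,1],[0.001,0.07,0,0.167,0,0,1]]
  newtons: 10

```text
clock: 14.3
eef_pos: [508.5, 258.2, 252.8]
eef_rot: [3.09, -0.519, 1.676]
wrist_force: [-0.3, 0.2, -0.2]
finger_gap: 0.4
finger_force: 0.0
```

```bash
python3 -c "
from h import *
from scipy.spatial.transform import Rotation as Ro
s=manip.read_state();print(s['eef_pos'],s['joints'],s['finger_gap']);print(Ro.from_euler('xyz',s['eef_rot']).as_matrix().round(2))"
```

```text
[508.48960534 258.20906511 252.78463786] [ 0.16805791  0.23165777  1.58031318  0.53838026  1.27940388 -0.06824203] 0.355776660070855
[[-0.09  1.   -0.  ]
 [ 0.86  0.08  0.5 ]
 [ 0.5   0.04 -0.87]]
```

>>> servo_tool:
  motion:
    - [[0.001,-0.005,-0.08,0,0,0,1],[0.001,-0.005,-0.16,0,0,0,1],[0.001,-0.005,-0.24,0,0,0,1],[0.001,-0.005,-0.32,0,0,0,1],[0.001,-0.005,-0.39,0,0,0,1],[0.001,-0.005,-0.44,0,0,0,1],[0.001,-0.005,-0.473,0,0,0,1],[0.001,-0.005,-0.473,0,0,0,1]]
  newtons: 10

```text
clock: 15.1
eef_pos: [508.2, 256.1, 15.0]
eef_rot: [3.092, -0.521, 1.676]
wrist_force: [0.3, -0.8, 0.7]
finger_gap: 0.5
finger_force: 0.0
```

>>> servo_tool:
  motion:
    - [[0,-0.01,0,0,0,0,1],[0,-0.02,0,0,0,0,1],[0,-0.035,0,0,0,0,1],[0,-0.05,0,0,0,0,1],[0,-0.065,0,0,0,0,1],[0,-0.08,0,0,0,0,1],[0,-0.095,0,0,0,0,1],[0,-0.11,0,0,0,0,1],[0,-0.125,0,0,0,0,1],[0,-0.14,0,0,0,0,1]]
  newtons: 10

```text
clock: 16.1
eef_pos: [508.9, 185.0, 16.4]
eef_rot: [3.089, -0.522, 1.676]
wrist_force: [0.0, 3.9, -0.2]
finger_gap: 0.4
finger_force: 1.6
```

Drawing with 4 N, as expected. Continuing.

>>> servo_tool:
  motion:
    - [[0,-0.015,0,0,0,0,1],[0,-0.03,0,0,0,0,1],[0,-0.05,0,0,0,0,1],[0,-0.07,0,0,0,0,1],[0,-0.09,0,0,0,0,1],[0,-0.11,0,0,0,0,1],[0,-0.13,0,0,0,0,1],[0,-0.15,0,0,0,0,1],[0,-0.17,0,0,0,0,1],[0,-0.18,0,0,0,0,1]]
  newtons: 10

```text
clock: 17.1
eef_pos: [509.0, 94.6, 16.4]
eef_rot: [3.089, -0.522, 1.675]
wrist_force: [-0.7, 2.9, 0.4]
finger_gap: 0.0
finger_force: 1.6
```

>>> servo_tool:
  motion:
    - [[0,-0.01,0,0,0,0,1],[0,-0.015,0,0,0,0,1],[0,-0.015,0,0,0,0,1],[0,0.003,0,0,0,0,1],[0,0.003,0,0,0,0,1]]

```text
clock: 17.6
eef_pos: [508.8, 98.1, 16.4]
eef_rot: [3.089, -0.522, 1.676]
wrist_force: [-0.5, -0.6, -0.2]
finger_gap: 0.5
finger_force: 0.0
```

```bash
python3 -c "
from h import *
o=[]
for n in('scene','side'):
    c=manip.camera(n); P=cloud(c); z=P[...,2]
    k=P[(z>85)&(z<99)&(abs(P[...,0]-510)<60)&(P[...,1]>120)&(P[...,1]<300)]; print(n,len(k),k.mean(0) if len(k) else '',k.min(0) if len(k) else '',k.max(0) if len(k) else '')
    f=c['frame'][...,::-1]
    o.append(f[220:400,230:430] if n=='scene' else f[220:400,250:450])
cv2.imwrite('pics/e1.png',cv2.resize(np.hstack(o),(800,360)))
"
```

```text
scene 208 [500.8502882  186.5546937   90.44327435] [464.49841836 150.29226039  85.00995334] [537.06606073 225.83749199  97.16112711]
side 192 [501.24452102 186.17150295  92.09359116] [464.37402035 154.00087553  85.01315177] [535.47253079 221.26105814  98.02616621]
```

View pics/e1.png

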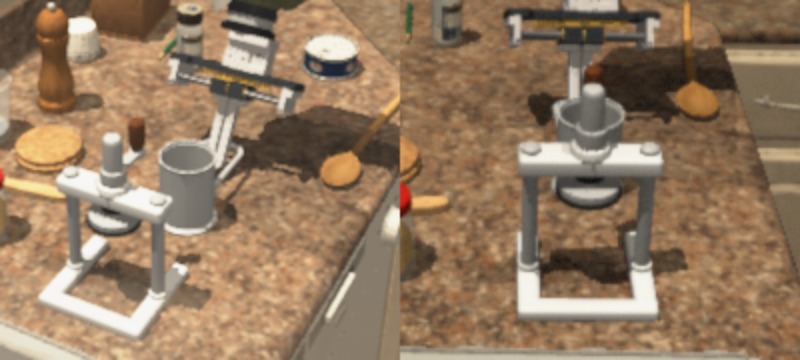

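The pot stands upright about 160 mm out, at (187,185) in the left crop. Withdrawing straight up.

>>> servo_tool:
  motion:
    - [[0,0.012,0,0,0,0,1],[0,0.012,0.03,0,0,0,1],[0,0.012,0.1,0,0,0,1],[0,0.012,0.18,0,0,0,1],[0,-0.03,0.26,0,0,0,1],[0,-0.08,0.34,0,0,0,1],[0,-0.08,0.34,0,0,0,1],[0,-0.08,0.34,0,0,0,1]]

```text
clock: 18.5
eef_pos: [509.1, 56.9, 187.5]
eef_rot: [3.087, -0.521, 1.676]
wrist_force: [-0.2, -0.0, -0.7]
finger_gap: 0.4
finger_force: 0.0
```

```bash
python3 -c "
from h import *
c=manip.camera('scene'); P=cloud(c); z=P[...,2]
k=P[(z>85)&(z<99)&(abs(P[...,0]-510)<60)&(P[...,1]>120)&(P[...,1]<300)]; print(len(k),k.mean(0))
print(manip.read_state()['wrist_force'],manip.sign_off())"
```

```text
205 [500.95848798 186.17368462  90.62535373]
the job is handed in; nothing more can be done
[-0.37127137  0.30454133 -0.83674391] None
```

The job is handed in at about 18.6 s: I stopped the crank after the drag dropped away, well short of the rubber stop by my angle count, and the pot stands upright about 160 mm in front of the spindle, with the robot clear and the jars and tin left alone; no verdict came back.

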